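# Trip the pawl and fold down the ratchet support arm

### The job

Fold the bench's ratchet support arm down out of the way: first press the pawl's tail down so that the pawl throws over and stays clear of the ratchet teeth, then push the arm right down until it rests on its rubber stop, and leave both like that. Only press and push with the fingertips; do not raise the arm or force it against the engaged pawl, and leave the things standing round it where they are.

Things in the scene. Friction and masses are not known exactly. Their poses are not given: they have to be found in the camera images.
- stand: Grey iron stand bolted to the bench: foot plate 270 x 84 x 10 mm, two upright cheeks 38 mm apart over all, carrying the arm's pin and the pawl's pin, and a short post with a rubber stop. Origin on the bench top straight below the arm's pin. Its x axis is level and points the way the arm reaches out, y is level across it (along both pins), z up. The foot runs from x = -145 to +125 mm. The pawl lies on the -x side.
- ratchet_pivot (a point): Axis of the arm's pin, 75 mm above the bench; the pin runs along the stand's y axis.
- pawl_pivot (a point): Axis of the pawl's pin, on the stand at x = -95 mm, 100 mm above the bench; the pin runs along the stand's y axis.
- pawl_tail (a point): Middle of the upper face of the pawl's tail: a ribbed steel thumb plate 34 x 34 x 5 mm at the pawl's outer end, 65 mm from the pawl's pin on the side away from the arm and, with the pawl engaged, 12 mm above the pin (112 mm above the bench). It goes round the pawl's pin and drops about 33 mm when the pawl is thrown clear. The brass weight stands beside it, above the pin, and reaches 36 mm above the pin.
- pawl (a joint): Angle of the pawl, a steel rocker with a brass cross-roller as a weight above its pin. Near 0 (up to about 0.1 if it rides on a tooth) its nose lies in the ratchet teeth and the arm cannot go down more than one tooth (0.25 rad); grows as the tail is pressed down; dead centre is at about 0.25, past which the weight carries it on; 0.50 rad at its stop, where it stays by its weight. It moves with well under 1 N at the tail.
- support_arm (a joint): Angle of the arm above level, in rad: about 0.65 to 1.05 at the start, 0 when fully down on its rubber stop, 1.2 at its upper stop. The hinge is stiff, so the arm stays where it is left; with the pawl clear it takes about 3 to 6 N at the head to push it down.
- head_top (a point): Middle of the upper face of the arm's head: a wooden block 52 mm along the arm and 78 mm across it, faced with black rubber, flat on top, at the free end of the steel arm. In the arm's own plane it lies 180 mm out from the arm's pin along the arm and 24 mm off the arm's centre line on the upper side, so it travels round the pin as the arm goes down, and ends 99 mm above the bench.
- sanding_block: Loose cork sanding block 52 x 91 x 29 mm beside the stand, a bystander. Origin under its centre.
- tape_roll: Loose roll of masking tape lying flat, 68 mm across, 19 mm high, a bystander. Origin under its centre.
- white_tub: Loose white tub with a blue lid, 68 mm across, 125 mm high, a bystander. Origin under its centre.

How it is judged:
By the outcome, as a careful person would: the job done as asked, in the order asked, and still so for the second after the job is handed in, with the robot touching nothing.
It also fails if it takes over 48 s, if anything falls off the work surface, if the arm or the gripper's body presses on something with over 40 N, if the wrist force passes 120 N, or if a joint passes its speed limit or range.

### The arm

A 7-joint arm with a two-finger parallel gripper is mounted at the origin on a cart in front of the work surface, level with it; the furniture and walls round the work are solid. World frame = base frame: x ahead of the robot, y to its left, z up, the work surface at z = 0. Lengths are in m, angles in rad, forces in N, time in s.
With the tool pointing down it reaches from about 0.425 to 0.975 m from the base axis. Payload 16.7 kg.
Tool frame: the origin (TCP) lies at the very end of the fingers, on their centre line; the grasp point (between the pads) lies 19 mm behind it; z points along the fingers, y is the line along which they close (so a half turn about z gives the same grasp; the last joint's range is limited). The gripper opens to 85 mm and grips with 20 to 120 N. Pads are 22 mm wide; open, the fingers measure 114 mm over their backs; the gripper's body (76 mm by 85 mm) begins 54 mm behind the grasp point. The pads swing forward as they close: fully open they stand 13 mm farther back than shut.
Start: joints at [-1.371, 0.426, 0.074, 1.606, -0.034, 1.111, -0.067], TCP at [0.231, 0.634, 0.231] pointing down, gripper open.
Joint ranges: [-2.85, 2.85], [-0.5, 2.14], [-1.23, 1.37], [0.21, 2.46], [-1.02, 4.16], [0.16, 2.05], [-2.73, 2.73]. Speed limits (rad/s): [1.89, 1.89, 2.39, 2.39, 3.01, 3.01, 3.01].

### API

Orientations are given as a unit quaternion [x, y, z, w].
In Python, from workcell import bot gives the robot as it stands.
- The arm moves only by the tool arm_command, never from a script. Its argument "plan" is a list that holds one entry, the list of rows, each a list of 4 numbers: the shift along the tool's x, y, z in mm, then the turn about the tool's z in degrees. In form: [[[tx, ty, tz, spin], ...]]. A call has 1 to 5 rows; each row is the pose to reach, as a shift and turn from the pose commanded when the call began, along the tool's axes at that moment; what a row does not reach only later rows make up. A row lasts 1/8 s, in which the tool goes at most 62.5 mm and 10.7 degrees, less where a joint would pass 70% of its speed; a pose out of reach is approached as far as the arm can. A call with a gripper value outside its range is refused whole. "hand" is the finger opening in mm, from 0 to 85.4, set as the call begins (left out, the last holds). The fingers move at their own pace and stop on an object; "squeeze" is the grip in N (left out, the last holds). Time passes only in rows, so rows that repeat a pose let the fingers close. It gives the time, the measured TCP pose, the force, the opening and the grip force at its end, in the units of the state.
- bot.state(): the state, without advancing time (a new reading comes with each control period).
- bot.capture(name): name is "scene" or "top"; returns (picture, depth): 420x560x3 uint8, blue, green, red; 420x560 float32, m along the optical axis (not along the pixel's ray), 0 where there is no reading.
- bot.camera_model(name): a dict with "fovy" (degrees; the focal length in pixels is half the picture's height over the tangent of half this angle, whatever the lens; pixels are square), "cx", "cy" (the principal point, pixels), "extrinsics" (4x4, takes a point from world to camera coordinates). Camera axes: x right, y up, looking along -z (the intrinsics and any distortion apply to the point x, -y, -z); pixel columns grow to the right and rows downward; lengths in m; the calibration is good to about 2 mm. A picture is of the moment at which its call begins. camera_model takes no time and is no camera call.
- bot.sign_off(): hands the job in; it is judged then, once.
Trained networks look in the newest picture that a camera, given by its name, has taken for a name from the list of things; names that differ only in an ending like _2 or _b are one class to them, and where a whole thing is asked for, a point or a joint stands for the part that bears it (a point fixed in the world has none). Each returns a list of dicts, best first, with "score" (0 to 1); they miss things now and then, are a little off and sometimes report something else, mostly with a low value. They report only what shows in the picture. A call takes as long as a camera call.
- bot.outline_of(camera, query): "region" (420x560 bool, what is visible of it).
- bot.landmark_of(camera, query): "location" ([x, y, z] in m, in world coordinates, good to about 4 mm: a listed point, or the origin of a listed thing).
The state is a dict: "time": time; "joint_pos": joint angles; "qd": joint speeds; "joint_torque": joint torques, N m; "tool_pos": TCP position; "tcp_rot": TCP orientation; "wrist_force": force on the tool from outside, world axes, zero at the start; "torque": the same for the moment, N m; "grip_width": finger opening in m; "gripper_force": force on a finger pad.
Only numpy, scipy, OpenCV 4.12 (cv2) and the standard library are available. Lean on these libraries where they do the work, as an engineer would, in place of code of your own. Each camera call takes 0.05 s, during which the arm holds its last target. There are 200 camera calls.

## Working session

There is one attempt and no reset: what is moved stays moved. The work goes in short steps, Python scripts to look and compute and a tool call to move; the robot and the scene stay as the last step left them, time stands still between calls to the robot, and variables do not carry over. Pictures are saved under pics/ and viewed, at most 10 in all, crops included, and the job is handed in when it is done.

Besides the shell and the picture viewer there is one more tool, called as a command line: name --argument value ..., lists and objects as JSON in quotes. arm_command: Moves the arm, as the interface text tells. Its arguments: {"type":"object","properties":{"plan":{"type":"array"},"hand":{"type":"number"},"squeeze":{"type":"number"}},"required":["plan"]}

```bash
mkdir -p pics; cat > h.py <<'E'
import numpy as np, cv2
from workcell import bot
from scipy.spatial.transform import Rotation as R
def cloud(name,d):
    m=bot.camera_model(name); f=210/np.tan(np.radians(m['fovy']/2))
    v,u=np.mgrid[:420,:560]
    p=np.stack([(u-m['cx'])/f*d,-(v-m['cy'])/f*d,-d],-1)
    E=np.array(m['extrinsics']); return (p-E[:3,3])@E[:3,:3]
def totool(p):
    s=bot.state(); return R.from_quat(s['tcp_rot']).inv().apply(np.array(p)-s['tool_pos'])*1000
E
python3 - <<'E'
from h import *
for c in('scene','top'):
    im,d=bot.capture(c); cv2.imwrite(f'pics/{c}0.png',im)
    m=bot.camera_model(c); print({k:v for k,v in m.items() if k!='extrinsics'})
    for q in('stand','ratchet_pivot','pawl_pivot','pawl_tail','head_top','sanding_block','tape_roll','white_tub'):
        print(c,q,[(np.round(r['location'],3).tolist(),round(r['score'],2)) for r in bot.landmark_of(c,q)[:2]])
s=bot.state();print(s); print(R.from_quat(s['tcp_rot']).as_matrix().round(3))
E
```

```text
{'fovy': 44.843559633546235, 'cx': 286.0967737781887, 'cy': 206.01778667623913}
scene stand [([0.534, 0.026, 0.002], 0.78)]
scene ratchet_pivot [([0.531, 0.029, 0.073], 0.9)]
scene pawl_pivot [([0.559, 0.122, 0.098], 0.81)]
scene pawl_tail [([0.574, 0.186, 0.114], 0.65)]
scene head_top [([0.503, -0.094, 0.201], 0.58), ([0.535, 0.028, 0.076], 0.45)]
scene sanding_block [([0.414, -0.01, -0.004], 0.73)]
scene tape_roll [([0.458, 0.148, -0.002], 0.91), ([0.645, 0.027, -0.004], 0.31)]
scene white_tub [([0.646, 0.031, -0.005], 0.71)]
{'fovy': 51.59905385981534, 'cx': 282.08626319593446, 'cy': 209.7840313285935}
top stand [([0.535, 0.024, -0.002], 0.91)]
top ratchet_pivot [([0.534, 0.026, 0.076], 0.71), ([0.645, 0.028, -0.0], 0.59)]
top pawl_pivot [([0.56, 0.12, 0.1], 0.76)]
top pawl_tail [([0.577, 0.184, 0.106], 0.95)]
top head_top [([0.502, -0.094, 0.201], 0.67)]
top sanding_block [([0.424, -0.009, -0.004], 0.86), ([0.558, 0.12, 0.102], 0.59)]
top tape_roll [([0.459, 0.15, 0.002], 0.95)]
top white_tub [([0.643, 0.025, 0.001], 0.64)]
{'time': 0.9, 'joint_pos': array([-1.37149241,  0.42608175,  0.07387615,  1.60598295, -0.0340821 ,
        1.11078666, -0.06707073]), 'qd': array([ 6.25017207e-04,  1.12821628e-04,  1.50887720e-03,  1.52929206e-03,
       -8.23341144e-05, -4.36797376e-05,  1.13815079e-03]), 'joint_torque': array([-4.68082962e-04, -9.49509788e+01,  3.75634879e+00, -4.63896418e+01,
        1.89388281e-02,  2.40217989e-03,  5.81783343e-05]), 'tool_pos': array([0.23069763, 0.63432993, 0.2313208 ]), 'tcp_rot': array([ 1.73518397e-01,  9.84830628e-01,  9.95955355e-07, -1.37732697e-05]), 'wrist_force': array([ 0.51954361,  0.46731249, -0.16340747]), 'torque': array([-0.03758612,  0.04251549, -0.05717516]), 'gripper_force': 0.0, 'grip_width': 0.0853268137482149}
[[-0.94   0.342 -0.   ]
 [ 0.342  0.94   0.   ]
 [ 0.    -0.    -1.   ]]
```

View pics/scene0.png

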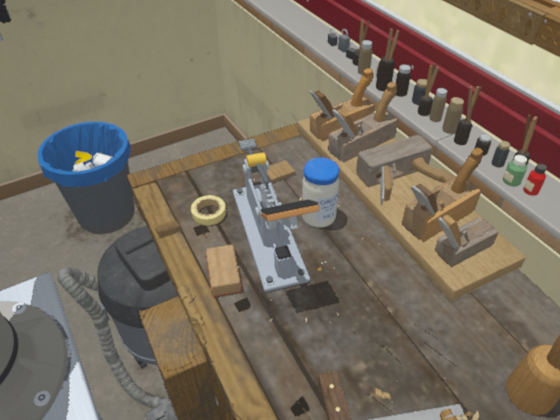

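View pics/top0.png

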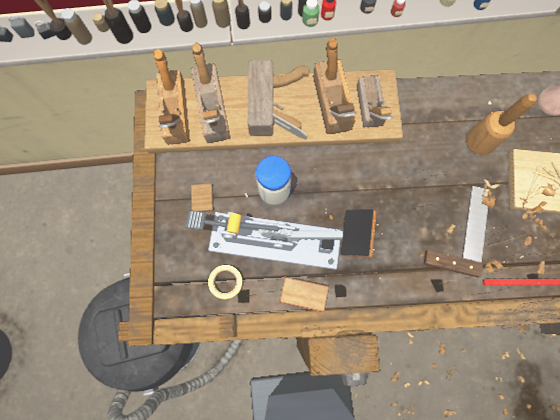

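The pictures match the networks: the tail is at top (197,219), the brass weight at (233,223) and the head at (358,232), with the tub, tape and block clear beside the stand. The arm angle is about 0.66. I'm moving above the tail with the fingers shut.

arm_command --plan '[[[-90, -57, 0, 0], [-180, -114, 0, 0], [-270, -171, 0, 0], [-360, -228, 0, 0], [-420, -266, 0, 0]]]' --hand 0

```text
time: 1.52
tool_pos: [0.4227, 0.3853, 0.2316]
tcp_rot: [0.173, 0.985, 0.0, 0.0]
wrist_force: [0.5, 1.2, -0.3]
grip_width: 0.0003
gripper_force: 0.0
```

arm_command --plan '[[[-50, -32, 0, 2], [-100, -64, 0, 4], [-150, -96, 0, 4], [-200, -128, 0, 4], [-205, -131, 0, 4]]]'

```text
time: 2.15
tool_pos: [0.5718, 0.1891, 0.2315]
tcp_rot: [0.211, 0.978, -0.001, 0.001]
wrist_force: [-0.9, -0.2, -0.0]
grip_width: -0.0001
gripper_force: 0.0
```

arm_command --plan '[[[0, 0, 0, 0], [0, 0, 0, 0]]]'

```text
time: 2.4
tool_pos: [0.5688, 0.1952, 0.2312]
tcp_rot: [0.207, 0.978, 0.0, -0.0]
wrist_force: [0.8, 0.5, 1.2]
grip_width: 0.0001
gripper_force: 0.0
```

```bash
python3 - <<'E'
from h import *
print(R.from_quat(bot.state()['tcp_rot']).as_matrix().round(3)); u=np.array([-.276,-.961,0])
im,d=bot.capture('top'); cv2.imwrite('pics/t1.png',cv2.resize(im[150:300,150:400],None,fx=3,fy=3))
for q in ('pawl_tail','pawl_pivot','ratchet_pivot','head_top'): print(q,[(r['location'],r['score']) for r in bot.landmark_of('top',q)[:1]])
for t in([.578,.184,.14],[.503,-.094,.23]): print(totool(t).round(1))
print(bot.state()['tool_pos'])
E
```

```text
[[-0.914  0.405 -0.   ]
 [ 0.405  0.914  0.   ]
 [ 0.001  0.    -1.   ]]
pawl_tail [([0.5721, 0.1844, 0.1067], 0.95)]
pawl_pivot [([0.5576, 0.1205, 0.1002], 0.71)]
ratchet_pivot [([0.5328, 0.0284, 0.0764], 0.67)]
head_top [([0.5026, -0.093, 0.2033], 0.76)]
[-12.3  -6.   91.4]
[ -56.5 -290.5    1.3]
[0.56917633 0.19448877 0.23136408]
```

arm_command --plan '[[[-10, -5, 30, -8], [-10, -5, 60, -8], [-10, -5, 85, -8], [-10, -5, 100, -8], [-10, -5, 105, -8]]]'

```text
time: 3.28
tool_pos: [0.5764, 0.1852, 0.1258]
tcp_rot: [0.139, 0.99, -0.0, -0.0]
wrist_force: [-0.2, 0.2, -0.3]
grip_width: -0.0002
gripper_force: 0.0
```

arm_command --plan '[[[0, 0, 6, 0], [0, 0, 12, 0], [0, 0, 20, 0], [0, 0, 28, 0], [0, 0, 34, 0]]]'

```text
time: 3.9
tool_pos: [0.5765, 0.1851, 0.0917]
tcp_rot: [0.139, 0.99, -0.0, -0.0]
wrist_force: [0.1, -0.1, -0.9]
grip_width: -0.0
gripper_force: 0.0
```

```bash
python3 - <<'E'
from h import *
im,d=bot.capture('scene'); cv2.imwrite('pics/s1.png',cv2.resize(im[120:300,180:360],None,fx=3.2,fy=3.2))
s=bot.state();print(s['tool_pos'],s['wrist_force'],R.from_quat(s['tcp_rot']).as_matrix().round(3))
E
```

```text
[0.57611145 0.18495882 0.09103287] [-1.02472393 -0.36152481 -0.78338769] [[-0.961  0.275 -0.001]
 [ 0.275  0.961 -0.001]
 [ 0.001 -0.001 -1.   ]]
```

View pics/s1.png

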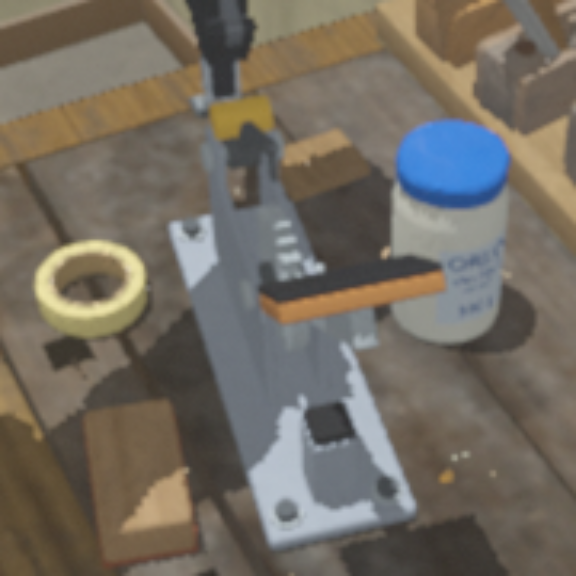

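The picture shows the tip on the tail (about crop 220,90). The brass weight (240,118) is tipped towards it and the nose has lifted off the teeth. I'll press a little more, lift off, then look.

arm_command --plan '[[[0, 0, 4, 0], [0, 0, 4, 0], [0, 0, -40, 0], [0, 0, -95, 0], [0, 0, -145, 0]]]'

```text
time: 4.58
tool_pos: [0.5766, 0.185, 0.2394]
tcp_rot: [0.139, 0.99, 0.0, 0.0]
wrist_force: [0.6, 0.3, 0.1]
grip_width: 0.0002
gripper_force: 0.0
```

arm_command --plan '[[[0, 30, -10, 0], [0, 60, -10, 0], [0, 60, -10, 0]]]'

```text
time: 4.95
tool_pos: [0.593, 0.2454, 0.2473]
tcp_rot: [0.138, 0.99, 0.0, 0.0]
wrist_force: [-0.7, -0.7, -0.3]
grip_width: 0.0002
gripper_force: 0.0
```

```bash
python3 - <<'E'
from h import *
for c in('top','scene'):
    im,d=bot.capture(c)
    cv2.imwrite(f'pics/{c}2.png',cv2.resize(im[130:310,180:400],None,fx=3,fy=3))
    for q in ('pawl_tail','pawl_pivot','ratchet_pivot','head_top'): print(q,[(r['location'].round(3) if hasattr(r['location'],'round') else r['location'],r['score']) for r in bot.landmark_of(c,q)[:1]])
print(bot.state()['tool_pos'],bot.state()['time'])
E
```

```text
pawl_tail [([0.5735, 0.1817, 0.0762], 0.87)]
pawl_pivot [([0.5585, 0.1203, 0.1002], 0.83)]
ratchet_pivot [([0.535, 0.0265, 0.0766], 0.61)]
head_top [([0.5026, -0.092, 0.2034], 0.9)]
pawl_tail [([0.5708, 0.1834, 0.081], 0.67)]
pawl_pivot [([0.558, 0.1217, 0.1016], 0.88)]
ratchet_pivot [([0.5289, 0.0283, 0.0726], 0.9)]
head_top [([0.5058, -0.096, 0.2004], 0.65)]
[0.59316555 0.24247416 0.24739576] 5.45
```

View pics/scene2.png

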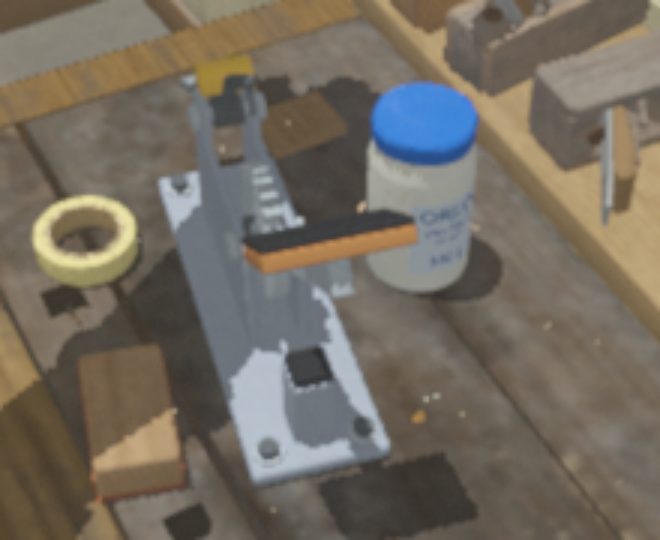

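The pawl is clear and stays there: tail z is about 0.078, weight at crop (225,75). Now I'll go over the head.

arm_command --plan '[[[0, -60, 0, 0], [0, -120, 0, 0], [0, -180, 0, 0], [0, -240, 0, 0], [-2, -300, 0, 0]]]'

```text
time: 6.08
tool_pos: [0.5116, -0.048, 0.2476]
tcp_rot: [0.139, 0.99, 0.0, 0.0]
wrist_force: [0.1, 0.1, -0.7]
grip_width: -0.0001
gripper_force: 0.0
```

arm_command --plan '[[[0, 0, 0, 0], [0, 0, 0, 0]]]'

```text
time: 6.32
tool_pos: [0.5126, -0.046, 0.2475]
tcp_rot: [0.139, 0.99, 0.0, 0.0]
wrist_force: [0.3, 0.4, 0.4]
grip_width: -0.0001
gripper_force: 0.0
```

```bash
python3 - <<'E'
from h import *
P=np.array([.533,.0275,.075]);u=np.array([-.265,-.964,0])
for a in(.657,.6,.5,.4,.3,.2,.1,0,-.02):
    f=a+.1326; r=.1816
    t=P+u*(r*np.cos(f)+.004)+np.array([0,0,r*np.sin(f)+.012*np.sin(max(a,0))])
    print(a,t.round(3),totool(t).round(0))
print(bot.state()['tool_pos'])
E
```

```text
0.657 [ 0.498 -0.1    0.211] [ -1. -56.  36.]
0.6 [ 0.496 -0.107  0.203] [ -1. -63.  44.]
0.5 [ 0.493 -0.118  0.188] [ -1. -74.  59.]
0.4 [ 0.49  -0.127  0.172] [ -1. -84.  76.]
0.3 [ 0.488 -0.135  0.155] [ -1. -93.  93.]
0.2 [ 0.486 -0.142  0.137] [ -1. -99. 111.]
0.1 [ 0.485 -0.147  0.118] [  -1. -104.  129.]
0 [ 0.484 -0.15   0.099] [  -1. -108.  148.]
-0.02 [ 0.484 -0.15   0.095] [  -1. -108.  152.]
[ 0.51255728 -0.04603524  0.24752741]
```

arm_command --plan '[[[-1, -30, 0, 0], [-1, -56, 15, 0], [-1, -56, 28, 0], [-1, -58, 36, 0], [-1, -60, 40, 0]]]'

```text
time: 6.95
tool_pos: [0.4973, -0.1031, 0.2071]
tcp_rot: [0.138, 0.99, -0.0, -0.0]
wrist_force: [0.3, 0.8, 5.1]
grip_width: 0.0
gripper_force: 2.0
```

arm_command --plan '[[[0, -3, 4, 0], [0, -7, 10, 0], [0, -10, 15, 0], [0, -14, 20, 0], [0, -17, 25, 0]]]'

```text
time: 7.58
tool_pos: [0.4923, -0.1208, 0.1821]
tcp_rot: [0.139, 0.99, -0.0, 0.0]
wrist_force: [1.4, -0.2, 4.4]
grip_width: -0.0003
gripper_force: 1.9
```

arm_command --plan '[[[0, -4, 6, 0], [0, -7, 12, 0], [0, -10, 18, 0], [0, -13, 24, 0], [0, -16, 29, 0]]]'

```text
time: 8.2
tool_pos: [0.4878, -0.1358, 0.1529]
tcp_rot: [0.139, 0.99, 0.0, -0.0]
wrist_force: [2.2, 1.2, 2.3]
grip_width: -0.0001
gripper_force: 1.6
```

arm_command --plan '[[[0, -2, 6, 0], [0, -4, 12, 0], [0, -6, 18, 0], [0, -8, 24, 0], [0, -10, 30, 0]]]'

```text
time: 8.82
tool_pos: [0.4851, -0.1454, 0.1229]
tcp_rot: [0.139, 0.99, 0.0, -0.0]
wrist_force: [2.2, 1.2, 2.0]
grip_width: -0.0002
gripper_force: 1.6
```

arm_command --plan '[[[0, -1, 5, 0], [0, -2, 10, 0], [0, -3, 15, 0], [0, -4, 19, 0], [0, -4, 22, 0]]]'

```text
time: 9.45
tool_pos: [0.4839, -0.1494, 0.1011]
tcp_rot: [0.139, 0.99, -0.0, -0.0]
wrist_force: [0.9, -2.7, 4.3]
grip_width: -0.0002
gripper_force: 1.8
```

Still about 4 N. I'll push on in small steps until the stop is felt.

arm_command --plan '[[[0, 0, 1, 0], [0, 0, 2, 0], [0, 0, 2, 0]]]'

```text
time: 9.82
tool_pos: [0.4837, -0.1492, 0.0992]
tcp_rot: [0.139, 0.99, 0.0, -0.0]
wrist_force: [-0.6, -0.7, 2.2]
grip_width: -0.0001
gripper_force: 0.7
```

arm_command --plan '[[[0, 0, 1, 0], [0, 0, 1, 0]]]'

```text
time: 10.07
tool_pos: [0.4837, -0.1492, 0.0988]
tcp_rot: [0.139, 0.99, 0.0, -0.0]
wrist_force: [-5.7, 1.1, 16.6]
grip_width: 0.0001
gripper_force: 8.0
```

Stop felt (16.6 N). Lifting off and checking.

arm_command --plan '[[[0, 0, -20, 0], [0, 0, -60, 0], [0, 0, -110, 0], [0, 50, -140, 0], [0, 100, -140, 0]]]'

```text
time: 10.7
tool_pos: [0.5125, -0.0519, 0.2407]
tcp_rot: [0.14, 0.99, 0.001, 0.002]
wrist_force: [0.4, 0.6, -0.0]
grip_width: -0.0001
gripper_force: 0.0
```

arm_command --plan '[[[0, 60, 0, 0], [0, 120, 0, 0], [0, 180, 0, 0], [0, 240, 0, 0], [0, 240, 0, 0]]]'

```text
time: 11.32
tool_pos: [0.577, 0.1832, 0.2372]
tcp_rot: [0.136, 0.991, 0.0, -0.001]
wrist_force: [-0.1, -0.6, 0.5]
grip_width: 0.0001
gripper_force: 0.0
```

```bash
python3 - <<'E'
from h import *
for c in('top','scene'):
    im,d=bot.capture(c)
    cv2.imwrite(f'pics/{c}3.png',cv2.resize(im[130:310,180:400],None,fx=3,fy=3))
    for q in ('pawl_tail','head_top','sanding_block','tape_roll','white_tub'):
        r=bot.landmark_of(c,q)[:1]; print(c,q,[np.round(x['location'],3) for x in r])
        if c=='top' and q=='head_top':
            o=bot.outline_of(c,q)
            z=cloud(c,d)[o[0]['region']]; z=z[z[:,2]>.07]; print('head z pct',np.percentile(z[:,2],[25,50,75]).round(4))
s=bot.state();print(s['tool_pos'],s['time'])
E
```

```text
top pawl_tail [array([0.572, 0.182, 0.08 ])]
top head_top [array([ 0.488, -0.143,  0.096])]
head z pct [0.0888 0.0992 0.1007]
top sanding_block [array([ 0.418, -0.006, -0.   ])]
top tape_roll [array([0.462, 0.15 , 0.005])]
top white_tub [array([0.646, 0.028, 0.   ])]
scene pawl_tail [array([0.572, 0.186, 0.08 ])]
scene head_top [array([ 0.491, -0.144,  0.096])]
scene sanding_block [array([ 0.417, -0.009, -0.003])]
scene tape_roll [array([0.461, 0.151, 0.003])]
scene white_tub [array([ 0.643,  0.029, -0.001])]
[0.5776047 0.1774215 0.2383932] 11.975
```

View pics/scene3.png

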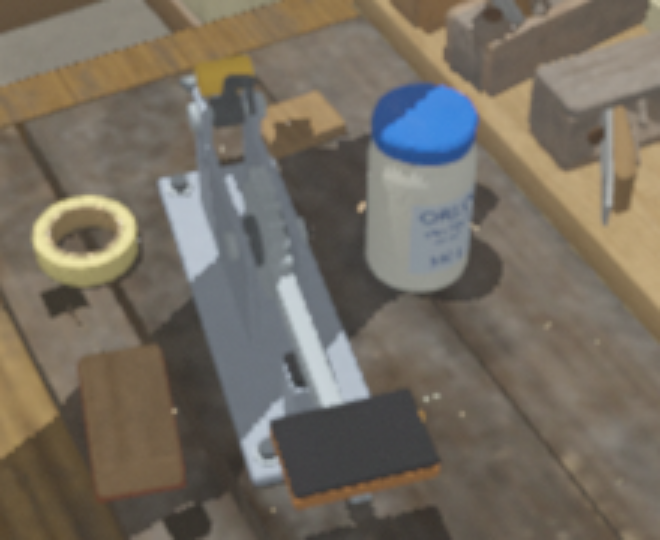

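The arm is level on its stop (head at crop 355,445, z about 0.099). The pawl is thrown over (225,75) and the bystanders haven't moved.

```bash
python3 -c "
from workcell import bot
print(bot.sign_off())"
```

```text
the job is handed in; nothing more can be done
None
```

The job is handed in at about 12 s: the pawl is thrown clear (tail at z ≈ 0.08 m), the arm is down on its rubber stop (head top at z ≈ 0.099 m), and the bystanders haven't moved; no verdict was returned.

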